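# Set the stop of a bridge jig and lay the blank against it

### The arm

A 6-joint arm with a two-finger parallel gripper is mounted at the origin on the work surface. World frame = base frame: x ahead of the robot, y to its left, z up, the work surface at z = 0. Lengths are in m, angles in degrees, forces in N, time in s.
With the tool pointing down it reaches from about 0.375 to 0.9 m from the base axis. Payload 3.1 kg.
Tool frame: the origin (TCP) lies between the finger pads; the fingertips stand 11 mm ahead of it and the grasp point (between the pads) lies 8 mm behind it; z points along the fingers, y is the line along which they close (so a half turn about z gives the same grasp; the last joint's range is limited). The gripper opens to 87 mm and grips with 3 to 60 N. Pads are 19 mm wide; open, the fingers measure 117 mm over their backs; the gripper's body (75 mm by 190 mm) begins 51 mm behind the grasp point.
Start: joints at [65.46, 30.224, 82.088, -0, 67.689, -10.227], TCP at [0.154, 0.606, 0.234] pointing down, gripper open.
Joint ranges: [-176.69, 176.69], [-43.24, 126.21], [12.49, 139.97], [-82, 262], [0, 151.66], [-163.58, 163.58]. Speed limits (degrees/s): [159.86, 159.86, 180, 180, 180, 180].

### API

Orientations are given as a 3x3 rotation matrix whose columns are the frame's x, y, z axes.
In Python, from rig import bot, viewer, workorder, models gives the robot as it stands.
- The arm moves only by the shell command python3 -m jog 'ROWS'. ROWS is JSON, a list of rows, each a list of 7 numbers: the opening, from 0 (shut) to 1 (fully open), then the shift along the tool's x, y, z in m, then the turn, a rotation vector about the tool's x, y, z in degrees. In form: [[claw, x, y, z, ax, ay, az], ...]. A call has 1 to 20 rows; each row is the pose to reach, as a shift and turn from the pose commanded when the call began, along the tool's axes at that moment; what a row does not reach only later rows make up. A row lasts 1/8 s, in which the tool goes at most 62.5 mm and 10.7 degrees, less where a joint would pass 70% of its speed; a pose out of reach is approached as far as the arm can. A call with a gripper value outside its range is refused whole. The fingers move at their own pace and stop on an object; the grip force is fixed at half the most. Time passes only in rows, so rows that repeat a pose let the fingers close. It gives the time, the measured TCP pose, the force, the opening and the grip force at its end, in the units of the state.
- bot.read_state(): the state, without advancing time (a new reading comes with each control period).
- viewer.capture(name): name is "scene" or "top" or "wrist"; returns (picture, depth): 384x512x3 uint8, blue, green, red; 384x512 float32, m along the optical axis (not along the pixel's ray), 0 where there is no reading.
- viewer.camera_info(name): a dict with "fx", "fy", "cx", "cy" (pixels), "dist_coeffs" ([k1, k2, p1, p2, k3] as OpenCV has them; the pictures are not rectified), "world_to_cam" (4x4, takes a point from world to camera coordinates). Camera axes: x right, y down, z forward; pixel columns grow to the right and rows downward; lengths in m; the calibration is good to about 2 mm. A picture is of the moment at which its call begins: read the wrist's pose just before it. camera_info takes no time and is no camera call; for the wrist camera it gives the pose at the moment of the call.
- workorder.hand_in(): hands the job in; it is judged then, once.
Trained networks look in the newest picture that a camera, given by its name, has taken for a name from the list of things; names that differ only in an ending like _2 or _b are one class to them, and where a whole thing is asked for, a point or a joint stands for the part that bears it (a point fixed in the world has none). Each returns a list of dicts, best first, with "p" (0 to 1); they miss things now and then, are a little off and sometimes report something else, mostly with a low value. They report only what shows in the picture. A call takes as long as a camera call. They do not tell look-alikes from the thing itself.
- models.outline_of(camera, thing): "mask" (384x512 bool, what is visible of it).
- models.tip_of(camera, thing): "xyz" ([x, y, z] in m, in world coordinates, good to about 4 mm: a listed point, or the origin of a listed thing).
The state is a dict: "time_s": time; "joint_positions": joint angles; "qvel": joint speeds; "tau": joint torques, N m; "position": TCP position; "tcp_rot": TCP orientation; "force": force on the tool from outside, world axes, zero at the start; "moment": the same for the moment, N m; "opening": opening from 0.0 (shut) to 1.0 (fully open); "grasp_force": force on a finger pad.
Only numpy, scipy, OpenCV 4.12 (cv2) and the standard library are available. Lean on these libraries where they do the work, as an engineer would, in place of code of your own. Each camera call takes 0.05 s, during which the arm holds its last target. There are 200 camera calls.

### The job

On the sloping guitar-bridge jig, slide the stop by its black grip bar until its yellow pointer lines up with the red marker (not the blue one), and let go of it. Then pick up the dark wooden bridge blank and set it down, groove side up and flat on the sloping bed, with one long edge resting against the aluminium ledge along the bottom and one end butted up to the cork face of the stop (the side to the robot's left), leaving the pointer on the red marker. Do not drop the blank, and leave the glue bottle, the tape roll and the screwdriver where they are.

Things in the scene. Friction and masses are not known exactly. Their poses are not given: they have to be found in the camera images.
- bed: Pale wooden bed of the fixed jig, 420 mm wide, 148 mm up the slope, rising away from the robot at 30 degrees. Origin: middle of its bottom edge (30 mm above the bench), on its surface, at the ledge's inner face. x: up the slope; y: along the bed to the robot's left; z: square out of the surface. The aluminium ledge lies at x -8 to 0 mm, the full width, 6 mm above the surface.
- stop: Sliding aluminium stop on the bed; slides 170 mm along the bed's y, takes about 4 N, stays where it is left. Axes as the bed's; origin on the bed's surface at the ledge, in line with the pointer and the middle of the grip bar.
- stop_grip (a point): Middle of the top of the stop's black grip bar: 80 mm long along the bed's y, 20 mm thick along the bed's x (grip it across this, tool square to the slope), 80 mm up the slope, top 53 mm off the bed; below 11 mm it widens into a flat saddle 60 mm by 80 mm.
- stop_pointer (a point): Tip of the stop's yellow pointer, 5 mm wide, at the bed's upper edge (148 mm up the slope, 11 mm off the bed), in line with the middle of the grip bar. Axes as the bed's.
- stop_face (a point): Point on the cork face of the stop's fence, at the bed's surface, 27 mm up from the ledge. The face looks to the robot's left (bed's +y), 12 mm left of the pointer's line; it spans 4 to 50 mm up the slope and 2 to 23 mm off the bed. The aluminium fence behind it is 18 mm thick.
- mark_red: Red marker tab on top of the jig's backboard, right behind the pointer's path: 30 mm (x) by 10 mm (y, along the track) by 14 mm high, fixed. Origin: on its underside, 8 mm behind its front face, midway across its width; z is up, y runs along the track. The pointer is to line up with its middle.
- mark_blue: Blue marker tab, same size and same row as the red one, fixed: not the one to use.
- blank: Loose guitar bridge blank of dark wood, 100 g: 160 mm long (y), 38 mm wide (x), 20 mm thick (z) over the middle 84 mm of its length and 12 mm thick at the two end wings. Origin at its centre, 10 mm above its flat underside. A black groove runs along the middle of its top (+z). Lies flat on the bench at first. Either end and either long edge may be used.
- glue_bottle: White bottle with green cap, 48 mm in diameter, 120 mm high, standing; origin at its underside. A bystander.
- tape_roll: Yellow roll, 90 mm in diameter, 25 mm high, lying flat; origin at the centre of its underside. A bystander.
- screwdriver: Screwdriver with orange handle, 200 mm long, lying; origin at its middle on the bench. A bystander.
Mind the look-alikes: they are no part of the job. There is more than one size of the blank; the one meant has the size given above.

How it is judged (in metres and radians):
On the way, in this order (a step that is already met when the one before it is completed fails the run):
1. the stop's pointer is lined up with the red marker (within 5 mm) and the stop is let go (y of stop_pointer in the frame of mark_red between -0.005 and 0.005 m and contact force between the fingers and stop below 0.5 N), for 0.2 s.
2. the blank lies flat on the bed, against the ledge and butted to the cork face (x of blank in the frame of bed between 0.016 and 0.0235 m and z of blank in the frame of bed between 0.007 and 0.013 m and y of blank in the frame of stop_face between 0.077 and 0.085 m and angle between the z axis of blank and the z axis of bed, either way round below 0.08 rad and angle between the y axis of blank and the y axis of bed, either way round below 0.06 rad and angle between blank's own z axis and vertical between 0.4 and 0.65 rad), for 0.2 s.
At the end, for the whole second after the job is handed in: The pointer is within 5 mm of the red marker's middle along the track; the blank lies at rest and flat (within about 4.5 degrees, groove side up) on the bed, its lower long edge within 4.5 mm of the ledge and parallel to it (within about 3.5 degrees), its end within 5 mm of the cork face (all of step 2 and y of stop_pointer in the frame of mark_red between -0.005 and 0.005 m and linear speed of blank below 0.02 m/s); the robot touches nothing.
It fails at once if the glue bottle is shifted by more than 30 mm (distance of glue_bottle from where it was at the start of the episode above 0.03 m).
It fails at once if the tape roll is shifted by more than 30 mm (distance of tape_roll from where it was at the start of the episode above 0.03 m).
It fails at once if the screwdriver is shifted by more than 30 mm (distance of screwdriver from where it was at the start of the episode above 0.03 m).
It fails at once if the blank is dropped (it falls free of the fingers faster than 0.6 m/s) (contact force between the fingers and blank below 0.1 N and linear speed of blank above 0.6 m/s).
It also fails if it takes over 64 s, if anything falls off the work surface, if the arm or the gripper's body presses on something with over 40 N, if the wrist force passes 120 N, or if a joint passes its speed limit or range.

## Working session

There is one attempt and no reset: what is moved stays moved. The work goes in short steps, Python scripts to look and compute and a shell command to move; the robot and the scene stay as the last step left them, time stands still between calls to the robot, and variables do not carry over. Pictures are saved under pics/ and viewed, at most 10 in all, crops included, and the job is handed in when it is done.

```bash
ls; mkdir -p pics
cat > h.py <<'E'
import numpy as np, cv2, json
from rig import bot, viewer, workorder, models
def px(cam, p):
    ci=viewer.camera_info(cam); K=np.array([[ci['fx'],0,ci['cx']],[0,ci['fy'],ci['cy']],[0,0,1.]])
    T=np.array(ci['world_to_cam']); r,_=cv2.Rodrigues(T[:3,:3])
    return cv2.projectPoints(np.array(p,float).reshape(-1,1,3),r,T[:3,3],K,np.array(ci['dist_coeffs'],float))[0].reshape(-1,2)
def cloud(cam, depth):
    ci=viewer.camera_info(cam); K=np.array([[ci['fx'],0,ci['cx']],[0,ci['fy'],ci['cy']],[0,0,1.]])
    h,w=depth.shape; u,v=np.meshgrid(np.arange(w),np.arange(h))
    n=cv2.undistortPoints(np.stack([u,v],-1).reshape(-1,1,2).astype(float),K,np.array(ci['dist_coeffs'],float)).reshape(h,w,2)
    P=np.dstack([n[...,0]*depth,n[...,1]*depth,depth]); T=np.linalg.inv(np.array(ci['world_to_cam']))
    W=P@T[:3,:3].T+T[:3,3]; W[depth<=0]=np.nan
    return W
E
python3 - <<'E'
from h import *
for c in ['scene','top']:
    im,d=viewer.capture(c); cv2.imwrite(f'pics/{c}0.png',im); np.save(f'pics/{c}0.npy',d)
    for t in ['bed','stop','stop_grip','stop_pointer','stop_face','mark_red','mark_blue','blank','glue_bottle','tape_roll','screwdriver']:
        for r in models.tip_of(c,t): 
            if r['p']>.2: print(c,t,round(r['p'],2),np.round(r['xyz'],4),px(c,r['xyz']).round()[0])
print(bot.read_state()['time_s'])
E
```

```text
pics
scene bed 0.84 [ 0.4693 -0.0683  0.0288] [214. 215.]
scene stop 0.61 [ 0.457  -0.1491  0.0304] [199. 230.]
scene stop 0.53 [ 0.5794 -0.1615  0.1121] [227. 233.]
scene stop 0.5 [0.6645 0.3812 0.    ] [312. 158.]
scene stop_grip 0.7 [ 0.4966 -0.1485  0.1161] [207. 220.]
scene stop_pointer 0.74 [ 0.5792 -0.1628  0.115 ] [227. 233.]
scene stop_face 0.81 [ 0.4833 -0.1365  0.0383] [207. 229.]
scene mark_red 0.41 [ 0.6048 -0.1058  0.109 ] [242. 224.]
scene mark_blue 0.46 [ 0.5877 -0.2313  0.1133] [218. 251.]
scene blank 0.67 [0.5197 0.5831 0.016 ] [300. 115.]
scene blank 0.61 [0.471  0.3388 0.0071] [265. 148.]
scene blank 0.54 [0.3161 0.3367 0.0073] [232. 136.]
scene glue_bottle 0.73 [ 0.3924 -0.4631 -0.0011] [132. 299.]
scene tape_roll 0.8 [ 7.350e-01  1.191e-01 -5.000e-04] [302. 210.]
scene screwdriver 0.55 [ 0.4869 -0.1373  0.0396] [208. 230.]
scene screwdriver 0.5 [0.6671 0.3834 0.0021] [313. 158.]
top bed 0.81 [ 0.4752 -0.0678  0.0272] [291. 215.]
top bed 0.68 [ 0.502  -0.1485  0.1188] [318. 205.]
top stop 0.96 [ 0.4622 -0.1372  0.0288] [311. 221.]
top stop 0.53 [6.683e-01 3.821e-01 2.000e-04] [170. 155.]
top stop_grip 0.67 [ 0.5021 -0.1494  0.1162] [319. 205.]
top stop_grip 0.25 [ 0.4599 -0.1384  0.0253] [311. 221.]
top stop_pointer 0.69 [ 0.583  -0.1591  0.1148] [323. 181.]
top stop_face 0.68 [0.4646 0.3437 0.0049] [174. 210.]
top stop_face 0.59 [ 0.4837 -0.1314  0.044 ] [310. 214.]
top mark_red 0.58 [ 0.6037 -0.1052  0.1094] [306. 174.]
top mark_blue 0.41 [ 0.5843 -0.2309  0.1129] [344. 182.]
top blank 0.84 [0.319  0.3292 0.0061] [173. 252.]
top blank 0.74 [0.4632 0.3391 0.0082] [175. 211.]
top blank 0.69 [0.5207 0.5824 0.0102] [110. 189.]
top glue_bottle 0.69 [ 0.3952 -0.4632  0.0005] [401. 247.]
top tape_roll 0.86 [ 7.300e-01  1.196e-01 -2.000e-04] [243. 144.]
top screwdriver 0.81 [0.6654 0.3806 0.0034] [171. 155.]
1.2
```

Run:
```python
from h import *
a=cv2.imread('pics/scene0.png');b=cv2.imread('pics/top0.png')
cv2.imwrite('pics/v1.png',cv2.resize(b[100:300,70:420],None,fx=2.25,fy=2.25,interpolation=cv2.INTER_CUBIC))
cv2.imwrite('pics/v2.png',cv2.resize(a[80:320,100:340],None,fx=2.5,fy=2.5,interpolation=cv2.INTER_CUBIC))
d=np.load('pics/top0.npy');W=cloud('top',d)
# bed orientation
print(viewer.camera_info('top')['world_to_cam'])
for t in ['blank']:
    for r in models.outline_of('top',t):
        m=r['mask'];P=W[m];P=P[np.isfinite(P[:,0])&(P[:,2]>.004)]
        rc=cv2.minAreaRect(P[:,:2].astype(np.float32)); 
        q=P[:,:2]-P[:,:2].mean(0);print(r['p'],m.sum(),rc,np.percentile(P[:,2],[10,50,95]))
```

```text
[[ 7.84163761e-02 -9.96920546e-01 -5.44198574e-04  1.36847254e-02]
 [-9.71503209e-01 -7.62945821e-02 -2.24411789e-01  5.50135088e-01]
 [ 2.23679204e-01  1.81262499e-02 -9.74494255e-01  1.37194092e+00]
 [ 0.00000000e+00  0.00000000e+00  0.00000000e+00  1.00000000e+00]]
0.83 910 ((0.5209644436836243, 0.5814759731292725), (0.2258845716714859, 0.05417193844914436), 70.51103973388672) [0.01259828 0.02166547 0.0303449 ]
0.61 508 ((0.4685278832912445, 0.3386990427970886), (0.03950449079275131, 0.15752795338630676), 21.042251586914062) [0.00807584 0.01435557 0.02293213]
0.54 246 ((0.31905657052993774, 0.33338358998298645), (0.10924247652292252, 0.026953835040330887), 78.58458709716797) [0.00575257 0.0104885  0.01647076]
```

View pics/v1.png

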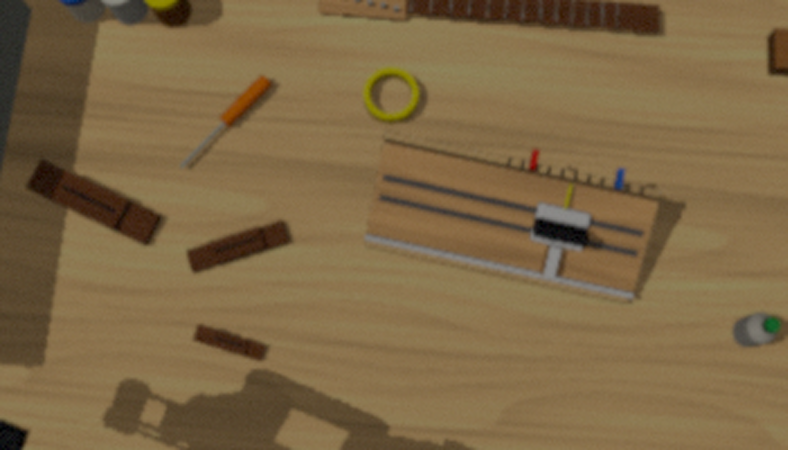

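View pics/v2.png

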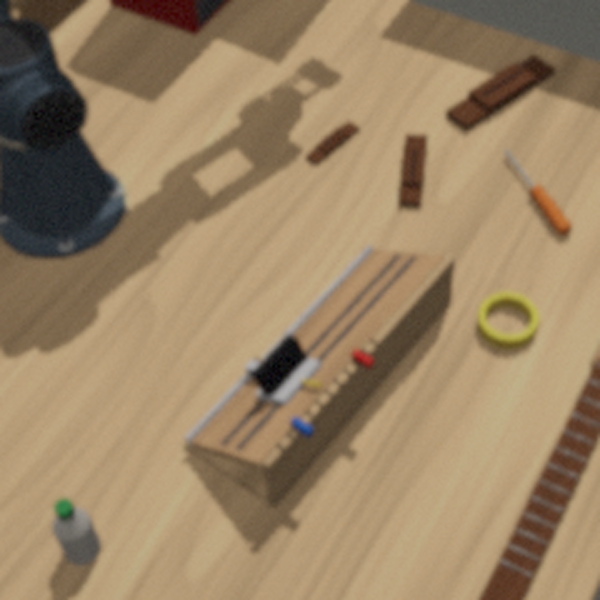

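The middle blank, at about (240,246) in the enlarged top view (raw 175,211), measures 158×40 mm and fits the description. The one at (95,202) is 226×54 mm and the one at (230,342) is 109×27 mm, so both are the wrong size. The stop's pointer is at (569,195), the red tab at (534,158) and the blue tab at (620,178). Next I'll fit the bed frame.

```bash
cat >> h.py <<'E'
from scipy.spatial.transform import Rotation as Rn
def bedR(yaw):
    return Rn.from_euler('z',yaw,degrees=True).as_matrix()@Rn.from_euler('y',-30,degrees=True).as_matrix()
def row(p,R):
    s=bot.read_state(); R0=np.array(s['tcp_rot']); p0=np.array(s['position'])
    return (R0.T@(np.array(p)-p0)).round(4), Rn.from_matrix(R0.T@R).as_rotvec(degrees=True).round(2)
E
python3 - <<'E'
from h import *
for c in ['top','scene']:
    im,d=viewer.capture(c); W=cloud(c,d); rs=models.outline_of(c,'bed')
    m=rs[0]['mask'];P=W[m];P=P[np.isfinite(P[:,0])]
    rng=np.random.default_rng(0);best=0
    for i in range(500):
        a,b,e=P[rng.choice(len(P),3,False)];n=np.cross(b-a,e-a);L=np.linalg.norm(n)
        if L<1e-6: continue
        n/=L; n*=np.sign(n[2]); k=abs((P-a)@n)<.003
        if n[2]>.8 and n[2]<.93 and k.sum()>best: best=k.sum();K=k
    Q=P[K];u=Q.mean(0);n=np.linalg.svd(Q-u)[2][2];n*=np.sign(n[2])
    print(c,rs[0]['p'],m.sum(),K.sum(),'tilt',np.degrees(np.arccos(n[2])),'yaw from normal',np.degrees(np.arctan2(-n[1],-n[0])),'plane h at .472,-.068',u[2]-(n[:2]@(np.array([.472,-.068])-u[:2]))/n[2])
    rc=cv2.minAreaRect(Q[:,:2].astype(np.float32));print(rc)
    R=bedR(-9); X=(Q-[.472,-.068,.03])@R; print(np.percentile(X,[0,1,50,99,100],axis=0).round(4))
s=bot.read_state();print(np.round(s['tcp_rot'],3),s['position'],s['force'],s['opening'])
E
```

```text
top 0.87 5457 3227 tilt 30.049444256968105 yaw from normal -7.767569528846155 plane h at .472,-.068 0.02938056397837647
((0.529900848865509, -0.07753969728946686), (0.41831064224243164, 0.13867130875587463), 81.75928497314453)
[[-0.013  -0.2089 -0.0057]
 [-0.0063 -0.2038 -0.005 ]
 [ 0.0733  0.0214 -0.0004]
 [ 0.1451  0.2046  0.004 ]
 [ 0.148   0.209   0.0049]]
scene 0.58 3012 2057 tilt 29.488258077768542 yaw from normal -9.105321664338064 plane h at .472,-.068 0.031675449835829345
((0.5302545428276062, -0.07759936153888702), (0.42332905530929565, 0.14394479990005493), 81.61437225341797)
[[-0.0146 -0.2126 -0.0029]
 [-0.0055 -0.2082 -0.0024]
 [ 0.0816  0.0097  0.0007]
 [ 0.1491  0.2043  0.0042]
 [ 0.1552  0.2114  0.0049]]
[[-0.969  0.247 -0.   ]
 [ 0.247  0.969 -0.   ]
 [ 0.    -0.    -1.   ]] [0.15446007 0.60559004 0.23354951] [ 0.07799438 -0.21836387 -0.6399734 ] 0.9986789151512592
```

```bash
cat >> h.py <<'E'
YAW=-8.3; B0=np.array([.470,-.068,.03])
def tb(p): return (np.array(p)-B0)@bedR(YAW)
def fb(p): return bedR(YAW)@np.array(p)+B0
def Rs(yaw=None): # tool square to slope, y = bed x
    b=bedR(YAW if yaw is None else yaw); y=b[:,0]; z=-b[:,2]; return np.stack([np.cross(y,z),y,z],1)
E
python3 - <<'E'
from h import *
for n,p in dict(ptr=[.581,-.161,.115],grip=[.499,-.149,.116],red=[.604,-.1055,.109],blue=[.586,-.231,.113],face=[.4835,-.134,.041]).items(): print(n,tb(p).round(4))
print(row([.45,.30,.32],Rs()@Rn.from_euler('x',0).as_matrix()))
print(row(fb([.07,-.08,.17]),Rs()), fb([.07,-.08,.17]))
E
```

```text
ptr [ 0.1492 -0.076   0.012 ]
grip [ 0.078  -0.076   0.0543]
red [ 0.159  -0.0178 -0.0006]
blue [ 0.1613 -0.1445  0.0027]
face [ 0.0253 -0.0634 -0.0019]
(array([-0.3619, -0.2231, -0.0865]), array([-24.38, -21.95,  81.92]))
(array([-0.4564, -0.6568,  0.0213]), array([-24.38, -21.95,  81.92])) [ 0.43432862 -0.14364292  0.21222432]
```

```bash
python3 -m jog '[[0.55,-0.18,-0.11,-0.08,-8,-7,27],[0.55,-0.18,-0.11,-0.08,-8,-7,27],[0.55,-0.36,-0.22,-0.087,-16,-15,55],[0.55,-0.36,-0.22,-0.087,-16,-15,55],[0.55,-0.36,-0.22,-0.087,-24.4,-22,81.9],[0.55,-0.36,-0.22,-0.087,-24.4,-22,81.9],[0.55,-0.36,-0.22,-0.087,-24.4,-22,81.9],[0.55,-0.456,-0.657,0.021,-24.4,-22,81.9],[0.55,-0.456,-0.657,0.021,-24.4,-22,81.9],[0.55,-0.456,-0.657,0.021,-24.4,-22,81.9],[0.55,-0.456,-0.657,0.021,-24.4,-22,81.9],[0.55,-0.456,-0.657,0.021,-24.4,-22,81.9],[0.55,-0.456,-0.657,0.021,-24.4,-22,81.9],[0.55,-0.456,-0.657,0.021,-24.4,-22,81.9],[0.55,-0.456,-0.657,0.021,-24.4,-22,81.9],[0.55,-0.456,-0.657,0.021,-24.4,-22,81.9],[0.55,-0.456,-0.657,0.021,-24.4,-22,81.9]]'
cat > see.py <<'E'
from h import *
import sys
def see(c,things,name=None):
    im,d=viewer.capture(c)
    if name: cv2.imwrite(f'pics/{name}.png',im); np.save(f'pics/{name}.npy',cloud(c,d))
    for t in things:
        for r in models.tip_of(c,t):
            if r['p']>.3: print(c,t,round(r['p'],2),np.round(r['xyz'],4),'bed',tb(r['xyz']).round(4),px(c,r['xyz']).round()[0])
E
python3 - <<'E'
from see import *
see('wrist',['stop_grip','stop_pointer','stop_face','mark_red','mark_blue','bed'],'w1')
s=bot.read_state();print(s['time_s'],tb(s['position']),row(fb([.08,-.076,.038]),Rs()))
E
```

```text
time_s: 3.58
position: [0.4343, -0.1416, 0.2133]
tcp_rot: [[0.143, 0.857, 0.496], [0.99, -0.123, -0.072], [-0.001, 0.501, -0.865]]
force: [0.9, 0.9, -0.6]
opening: 0.554
grasp_force: 0.0
wrist stop_grip 0.66 [ 0.5026 -0.1507  0.1146] bed [ 0.0806 -0.0771  0.0512] [263. 180.]
wrist stop_pointer 0.69 [ 0.578  -0.1652  0.1102] bed [ 0.1448 -0.0806  0.009 ] [323. 175.]
wrist stop_face 0.78 [ 0.4847 -0.1388  0.0446] bed [ 0.0287 -0.0679  0.0003] [216. 165.]
wrist stop_face 0.43 [ 0.6062 -0.1009  0.109 ] bed [ 0.1603 -0.0129 -0.0013] [341. 112.]
wrist mark_red 0.8 [ 0.603  -0.1041  0.112 ] bed [ 0.1595 -0.0165  0.0026] [341. 118.]
wrist mark_blue 0.75 [ 0.5833 -0.2326  0.1151] bed [ 0.1602 -0.1465  0.0058] [333. 235.]
wrist bed 0.84 [ 0.4733 -0.0663  0.0268] bed [ 0.001   0.0022 -0.0043] [188. 100.]
3.925 [ 0.06949959 -0.0755247   0.17129881] (array([-0.0007,  0.0106,  0.1333]), array([-0.04, -0.1 ,  0.11]))
```

View pics/w1.png

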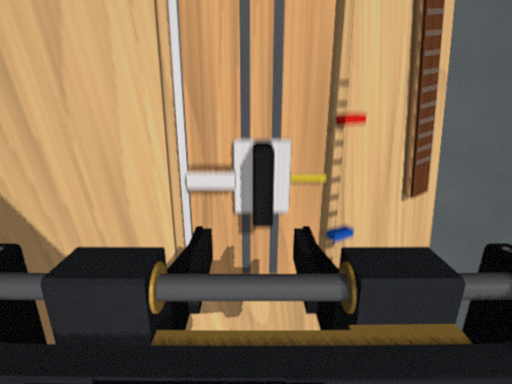

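The wrist view shows the grip bar at (263,183), the yellow pointer tip at (325,178), the red tab at (351,119) and the blue tab at (340,234). I'll measure the offset by colour and get the yaw from the dark slots.

```bash
cat > meas.py <<'E'
from h import *
def meas(name,cam='wrist'):
    im=cv2.imread(f'pics/{name}.png');W=np.load(f'pics/{name}.npy');h=cv2.cvtColor(im,cv2.COLOR_BGR2HSV).astype(int);X=(W-B0)@bedR(YAW)
    H,S,V=h[...,0],h[...,1],h[...,2]
    reg=np.nan_to_num((X[...,0]>.09)&(X[...,0]<.2)&(abs(X[...,1])<.22)&(X[...,2]>-.02)&(X[...,2]<.05))
    o={}
    for n,m in dict(ptr=(abs(H-29)<4)&(S>170)&(V>110),red=((H<6)|(H>175))&(S>170)&(V>90),blue=(abs(H-112)<12)&(S>150)&(V>80)).items():
        m=m&reg; 
        if m.sum()<5: continue
        q=np.median(X[m],0);v,u=np.nonzero(m);o[n]=q;print(n,m.sum(),'bed',q.round(4),'y ext',np.percentile(X[m][:,1],[3,97]).round(4),'px',u.mean().round(1),v.mean().round(1))
    if 'ptr' in o and 'red' in o: print('ptr-red y',(o['ptr']-o['red'])[1].round(4))
    return X,h
E
python3 - <<'E'
from meas import *
X,h=meas('w1')
reg=np.nan_to_num((abs(X[...,2])<.006)&(X[...,0]>.03)&(X[...,0]<.13)&((X[...,1]>-.02)&(X[...,1]<.2)))&(h[...,2]<80)
P=X[reg]; c=np.median(P[:,0]) 
for k in (P[:,0]<P[:,0].mean(),P[:,0]>=P[:,0].mean()):
    Q=P[k];f=np.polyfit(Q[:,1],Q[:,0],1);print('slot',k.sum(),Q.mean(0).round(4),'yaw err deg',-np.degrees(np.arctan(f[0])),np.ptp(Q[:,1]))
E
```

```text
ptr 87 bed [ 0.1297 -0.0938  0.0006] y ext [-0.0958 -0.0892] px 306.9 178.0
red 170 bed [ 0.1682 -0.029   0.0102] y ext [-0.0334 -0.0258] px 350.1 118.5
blue 186 bed [ 0.1681 -0.1546  0.0129] y ext [-0.1595 -0.1506] px 339.3 233.2
ptr-red y -0.0648
slot 57 [ 0.0635  0.0073 -0.0011] yaw err deg -0.13941020841140142 0.06773536250260767
slot 65 [ 0.0962  0.0046 -0.0009] yaw err deg 1.2355080125903464 0.0773713159610294
```

Run:
```python
from see import *
from meas import *
see('wrist',[],'w2');meas('w2')
see('top',[],'t2');meas('t2')
print(bot.read_state()['time_s'])
```

```text
ptr 140 bed [ 0.1281 -0.0756  0.0121] y ext [-0.0774 -0.0737] px 309.0 177.5
red 278 bed [ 0.1659 -0.0142  0.0121] y ext [-0.0184 -0.0097] px 351.5 118.4
blue 256 bed [ 0.1674 -0.1401  0.0108] y ext [-0.1462 -0.1383] px 340.3 233.2
ptr-red y -0.0614
ptr 11 bed [ 0.1336 -0.0774  0.0096] y ext [-0.0793 -0.0756] px 322.2 186.7
red 17 bed [ 0.1709 -0.0161  0.0102] y ext [-0.0186 -0.0128] px 306.8 171.2
blue 10 bed [ 0.1699 -0.1431  0.0096] y ext [-0.1458 -0.1422] px 344.7 179.6
ptr-red y -0.0613
4.025
```

Run:
```python
from h import *
s=bot.read_state();print(tb(s['position']),row(fb([.0795,-.0765,.038]),Rs()),Rs())
```

```text
[ 0.06979845 -0.07536526  0.17131886] (array([-0.0014,  0.0097,  0.1333]), array([-0.01, -0.09,  0.16])) [[ 1.44356201e-01  8.56954471e-01  4.94762895e-01]
 [ 9.89525789e-01 -1.25016137e-01 -7.21781005e-02]
 [ 6.93889390e-18  5.00000000e-01 -8.66025404e-01]]
```

```bash
python3 -m jog '[[0.55,-0.001,0.01,0.05,0,0,0],[0.55,-0.001,0.01,0.1,0,0,0],[0.55,-0.001,0.01,0.12,0,0,0],[0.55,-0.001,0.01,0.133,0,0,0],[0.55,-0.001,0.01,0.133,0,0,0],[0,-0.001,0.01,0.133,0,0,0],[0,-0.001,0.01,0.133,0,0,0],[0,-0.001,0.01,0.133,0,0,0],[0,-0.001,0.01,0.133,0,0,0],[0,-0.001,0.01,0.133,0,0,0]]'
```

```text
time_s: 5.28
position: [0.5083, -0.1526, 0.1034]
tcp_rot: [[0.144, 0.857, 0.495], [0.99, -0.125, -0.073], [-0.0, 0.501, -0.866]]
force: [-3.2, 0.0, 6.3]
opening: 0.231
grasp_force: 30.0
```

```bash
python3 -m jog '[[0,0.01,0,0,0,0,0],[0,0.02,0,0,0,0,0],[0,0.03,0,0,0,0,0],[0,0.04,0,0,0,0,0],[0,0.05,0,0,0,0,0],[0,0.057,0,0,0,0,0],[0,0.061,0,0,0,0,0],[0,0.061,0,0,0,0,0],[0,0.061,0,0,0,0,0]]'
python3 - <<'E'
from see import *
from meas import *
see('wrist',[]);see('wrist',[],'w3');meas('w3');see('top',[],'t3');meas('t3')
s=bot.read_state();print(s['time_s'],tb(s['position']))
E
```

```text
time_s: 6.4
position: [0.517, -0.0924, 0.1034]
tcp_rot: [[0.145, 0.857, 0.495], [0.989, -0.125, -0.073], [-0.001, 0.5, -0.866]]
force: [-3.7, -0.5, 6.2]
opening: 0.225
grasp_force: 30.0
ptr 411 bed [ 0.1276 -0.0149  0.0121] y ext [-0.0173 -0.0127] px 328.7 227.9
red 861 bed [ 0.166  -0.0118  0.0109] y ext [-0.0182 -0.0095] px 388.4 223.7
ptr-red y -0.0031
red 16 bed [ 0.1717 -0.0153  0.0081] y ext [-0.0184 -0.0126] px 306.8 171.0
blue 10 bed [ 0.1698 -0.1439  0.0118] y ext [-0.1459 -0.1424] px 344.7 179.9
6.55 [ 0.08008416 -0.01741754  0.03854303]
```

```bash
python3 -m jog '[[0,0.001,0,0,0,0,0],[0,0.001,0,0,0,0,0],[0.5,0.001,0,0,0,0,0],[0.5,0.001,0,0,0,0,0],[0.5,0.001,0,0,0,0,0],[0.5,0.001,0,0,0,0,0],[0.5,0.001,0,-0.05,0,0,0],[0.5,0.001,0,-0.1,0,0,0],[0.5,0.001,-0.01,-0.14,0,0,0],[0.5,0.001,-0.01,-0.14,0,0,0],[0.5,0.001,-0.01,-0.14,0,0,0]]'
python3 - <<'E'
from see import *
from meas import *
see('wrist',[]);see('wrist',['stop_pointer','mark_red'],'w4');X,h=meas('w4')
im=cv2.imread('pics/w4.png');cv2.imwrite('pics/v4.png',cv2.resize(im[130:260,230:400],None,fx=4,fy=4,interpolation=cv2.INTER_CUBIC))
reg=np.nan_to_num((abs(X[...,2])<.006)&(X[...,0]>.03)&(X[...,0]<.13)&((X[...,1]>.04)&(X[...,1]<.2)))&(h[...,2]<80)
P=X[reg]
for k in (P[:,0]<P[:,0].mean(),P[:,0]>=P[:,0].mean()):
    Q=P[k];f=np.polyfit(Q[:,1],Q[:,0],1);print('slot',k.sum(),Q.mean(0).round(4),'yaw err deg',-np.degrees(np.arctan(f[0])),np.ptp(Q[:,1]))
s=bot.read_state();print(s['time_s'],tb(s['position']))
E
```

```text
time_s: 7.92
position: [0.44, -0.0796, 0.2187]
tcp_rot: [[0.143, 0.857, 0.495], [0.99, -0.125, -0.071], [0.001, 0.5, -0.866]]
force: [0.4, 0.2, 0.2]
opening: 0.499
grasp_force: 0.0
wrist stop_pointer 0.68 [ 0.5885 -0.1042  0.1124] bed [ 0.1473 -0.0187  0.0101] [323. 178.]
wrist mark_red 0.8 [ 0.6079 -0.1015  0.1092] bed [ 0.162  -0.0132 -0.0021] [334. 170.]
ptr 138 bed [ 0.1295 -0.0141  0.0111] y ext [-0.0163 -0.0124] px 308.4 174.4
red 262 bed [ 0.1687 -0.0129  0.0105] y ext [-0.0179 -0.0095] px 344.6 173.2
ptr-red y -0.0012
slot 2 [0.0615 0.098  0.001 ] yaw err deg 1.0576066347207336 0.0869844267830959
slot 1 [0.0951 0.0423 0.0005] yaw err deg -48.31915631816023 0.0
8.125 [ 0.07110878 -0.01574796  0.17666566]<stdin>:8: RankWarning: Polyfit may be poorly conditioned
```

View pics/v4.png

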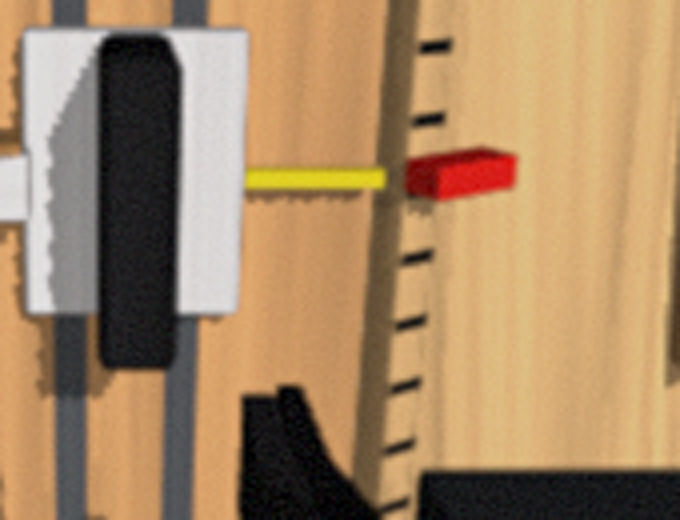

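Crop: the pointer tip at (385,178) is level with the middle of the red tab's front at (422,178), and the stop has been released. Next, the blank.

Run:
```python
from h import *
y=np.array([np.cos(np.radians(21)),np.sin(np.radians(21)),0]);z=np.array([0,0,-1.])
R=np.stack([np.cross(y,z),y,z],1)
print(row([.4865,.292,.2],R))
```

```text
(array([ 0.3743, -0.017 ,  0.0121]), array([ 29.5 ,   7.63, -28.59]))
```

```bash
python3 -m jog '[[0.8,0.06,-0.01,-0.02,0,0,0],[0.8,0.12,-0.015,-0.02,7,2,-7],[0.8,0.18,-0.017,-0.01,14,4,-14],[0.8,0.24,-0.017,0.012,21,6,-20],[0.8,0.3,-0.017,0.012,28,7.5,-27],[0.8,0.36,-0.017,0.012,29.5,7.6,-28.6],[0.8,0.374,-0.017,0.012,29.5,7.6,-28.6],[0.8,0.374,-0.017,0.012,29.5,7.6,-28.6],[0.8,0.374,-0.017,0.012,29.5,7.6,-28.6]]'
python3 - <<'E'
from see import *
see('wrist',[]);see('wrist',['blank'],'w5')
W=np.load('pics/w5.npy')
for r in models.outline_of('wrist','blank'):
    P=W[r['mask']];P=P[np.isfinite(P[:,0])&(P[:,2]>.006)&(P[:,2]<.03)]
    rc=cv2.minAreaRect(P[:,:2].astype(np.float32));print(r['p'],r['mask'].sum(),rc,np.percentile(P[:,2],[10,50,95]).round(4))
im=cv2.imread('pics/w5.png');cv2.imwrite('pics/v5.png',im)
s=bot.read_state();print(s['time_s'],s['position'])
E
```

```text
time_s: 9.25
position: [0.4848, 0.2922, 0.1978]
tcp_rot: [[-0.361, 0.933, -0.006], [0.933, 0.361, -0.0], [0.002, -0.005, -1.0]]
force: [0.1, -0.1, -0.3]
opening: 0.797
grasp_force: 0.0
wrist blank 0.84 [0.4693 0.3389 0.0093] bed [-0.0618  0.4025  0.0118] [256. 126.]
wrist blank 0.84 [0.3163 0.3395 0.0072] bed [-0.1941  0.381   0.0857] [122.  73.]
0.9 407 ((0.4988018572330475, 0.47336357831954956), (0.03137345612049103, 0.01467897742986679), 16.781953811645508) [0.01   0.0168 0.0186]
0.89 3100 ((0.3172544836997986, 0.3362998068332672), (0.11200883984565735, 0.02826462686061859), 77.27696990966797) [0.008  0.013  0.0155]
0.82 5271 ((0.46695631742477417, 0.33954745531082153), (0.03815507888793945, 0.1599307805299759), 22.024293899536133) [0.0118 0.0194 0.0216]
9.45 [0.48560866 0.29051258 0.1994744 ]
```

View pics/v5.png

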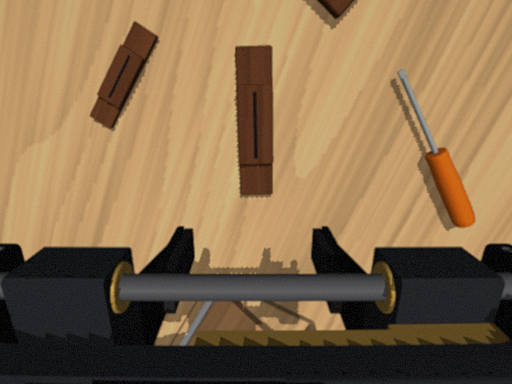

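The blank at (255,120) measures 160×38 mm and its groove faces up, so this is the one. The one at (124,76) measures 112×28 mm, and the one cut off at the top edge is the 226 mm blank.

Run:
```python
from h import *
y=np.array([np.cos(np.radians(22)),np.sin(np.radians(22)),0]);z=np.array([0,0,-1.])
R=np.stack([np.cross(y,z),y,z],1)
print(row([.467,.3395,.021],R))
```

```text
(array([0.0522, 0.0006, 0.1785]), array([-0.16, -0.06, -1.08]))
```

```bash
python3 -m jog '[[0.8,0.052,0.0005,0.04,0,0,-1.1],[0.8,0.052,0.0005,0.09,0,0,-1.1],[0.8,0.052,0.0005,0.14,0,0,-1.1],[0.8,0.052,0.0005,0.165,0,0,-1.1],[0.8,0.052,0.0005,0.178,0,0,-1.1],[0.8,0.052,0.0005,0.178,0,0,-1.1],[0,0.052,0.0005,0.178,0,0,-1.1],[0,0.052,0.0005,0.178,0,0,-1.1],[0,0.052,0.0005,0.178,0,0,-1.1],[0,0.052,0.0005,0.178,0,0,-1.1],[0,0.052,0.0005,0.178,0,0,-1.1],[0,0.052,0.0005,0.178,0,0,-1.1],[0,0.052,0.0005,0.13,0,0,-1.1],[0,0.052,0.0005,0.08,0,0,-1.1],[0,0.052,0.0005,0.02,0,0,-1.1],[0,0.052,0.0005,0.02,0,0,-1.1]]'
python3 - <<'E'
from h import *
print(row([.467,.30,.22],bot.read_state()['tcp_rot']))
for p in ([.03,.083,.10],[.0205,.083,.024]): print(row(fb(p),Rs()),fb(p))
E
```

```text
time_s: 11.45
position: [0.4705, 0.342, 0.1843]
tcp_rot: [[-0.377, 0.926, 0.008], [0.926, 0.377, 0.004], [0.001, 0.009, -1.0]]
force: [0.7, 0.4, -1.7]
opening: 0.43
grasp_force: 30.0
(array([-0.0376, -0.0188, -0.0359]), array([0., 0., 0.]))
(array([-0.296 , -0.1341,  0.0512]), array([-28.79,  -8.15,  29.66])) [0.45821391 0.01759797 0.13160254]
(array([-0.3111, -0.1091,  0.122 ]), array([-28.79,  -8.15,  29.66])) [0.48767482 0.01330008 0.06103461]
```

Run:
```python
from h import *
for p in ([.03,.10,.15],): print(row(fb(p),Rs()),fb(p))
```

```text
(array([-0.2686, -0.1466,  0.0078]), array([-28.79,  -8.15,  29.66])) [0.43592982 0.03802881 0.17490381]
```

```bash
python3 -m jog '[[0,-0.03,-0.03,-0.03,0,0,0],[0,-0.07,-0.05,-0.04,-5,-1.5,5],[0,-0.11,-0.08,-0.04,-10,-3,10],[0,-0.15,-0.1,-0.03,-15,-4.2,15.5],[0,-0.19,-0.12,-0.02,-20,-5.5,20.5],[0,-0.23,-0.14,-0.01,-25,-7,25.5],[0,-0.26,-0.147,0,-28.8,-8.2,29.7],[0,-0.269,-0.147,0.008,-28.8,-8.2,29.7],[0,-0.269,-0.147,0.008,-28.8,-8.2,29.7],[0,-0.269,-0.147,0.008,-28.8,-8.2,29.7],[0,-0.269,-0.147,0.008,-28.8,-8.2,29.7]]'
python3 - <<'E'
from see import *
s=bot.read_state();tp=tb(s['position'])
for c in ['top','scene','wrist']:
    see(c,['blank','stop_face'],c+'6'); W=np.load(f'pics/{c}6.npy')
    rs=models.outline_of(c,'blank')
    for r in rs[:4]:
        X=(W[r['mask']]-B0)@bedR(YAW);X=X[np.isfinite(X[:,0])]
        X=X[(abs(X-tp)<[.05,.15,.05]).all(1)]
        if len(X)>30: print(c,r['p'],len(X),np.percentile(X,[1,50,99],axis=0).round(4))
s=bot.read_state();print(s['time_s'],tb(s['position']),row(s['position'],Rs()))
i=[cv2.imread(f'pics/{c}6.png') for c in ('top','scene')]
cv2.imwrite('pics/v6.png',np.hstack([cv2.resize(i[0][140:260,220:360],(560,480)),cv2.resize(i[1][150:290,180:250],(240,480))]))
E
```

```text
time_s: 12.82
position: [0.4353, 0.0392, 0.1774]
tcp_rot: [[0.146, 0.864, 0.482], [0.989, -0.122, -0.081], [-0.011, 0.489, -0.872]]
force: [0.2, 0.2, -1.5]
opening: 0.432
grasp_force: 30.0
top blank 0.91 [0.438  0.0356 0.1643] bed [0.0268 0.0979 0.1396] [261. 217.]
top blank 0.79 [0.5189 0.5802 0.013 ] bed [-0.0476  0.6485  0.0079] [110. 190.]
top blank 0.53 [0.3181 0.3307 0.0049] bed [-0.1926  0.3726  0.0822] [172. 252.]
top stop_face 0.84 [ 0.4942 -0.0705  0.0415] bed [ 0.0268  0.001  -0.0022] [292. 209.]
top 0.61 307 [[0.0119 0.0206 0.1323]
 [0.0317 0.0585 0.1416]
 [0.0498 0.1771 0.1535]]
scene blank 0.77 [0.5214 0.5847 0.016 ] bed [-0.0446  0.6533  0.0096] [300. 115.]
scene blank 0.68 [0.4454 0.0335 0.165 ] bed [0.0337 0.0969 0.1364] [221. 169.]
scene blank 0.42 [0.3183 0.34   0.0067] bed [-0.1927  0.3818  0.0843] [233. 136.]
scene stop_face 0.73 [ 0.4937 -0.0763  0.0402] bed [ 0.0264 -0.0048 -0.0035] [219. 218.]
scene 0.7 218 [[0.0161 0.0189 0.131 ]
 [0.0457 0.0764 0.1413]
 [0.0558 0.1751 0.1512]]
wrist blank 0.86 [0.4419 0.0365 0.166 ] bed [0.0309 0.0993 0.1392] [257. 242.]
wrist 0.58 13385 [[0.0098 0.0399 0.1407]
 [0.0283 0.1318 0.1498]
 [0.0467 0.1789 0.1525]]
13.425 [0.0299457  0.10021618 0.15229843] (array([0., 0., 0.]), array([-0.86,  0.68,  0.14]))
```

View pics/wrist6.png

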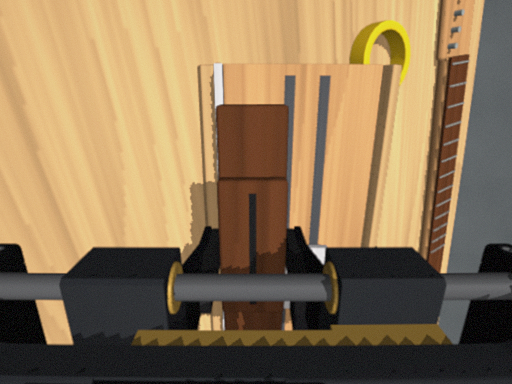

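The wrist view shows the held blank (218–288, 105–330), groove up. The ledge is at (218,70) and the slots at (290,100) and (323,100). I'll check the bed's yaw and ledge position, then descend short of the ledge.

Run:
```python
from meas import *
W=np.load('pics/wrist6.npy');im=cv2.imread('pics/wrist6.png');h=cv2.cvtColor(im,cv2.COLOR_BGR2HSV);X=(W-B0)@bedR(YAW)
def fit(m,n):
    P=X[m]; k=abs(P[:,0]-np.median(P[:,0]))<.008;P=P[k]
    f=np.polyfit(P[:,1],P[:,0],1);print(n,len(P),P.mean(0).round(4),'slope deg',np.degrees(np.arctan(f[0])).round(2),'x range',np.percentile(P[:,0],[3,97]).round(4),np.ptp(P[:,1]))
v,u=np.mgrid[:384,:512]
dark=h[...,2]<100; ok=np.isfinite(X[...,0])&(abs(X[...,2])<.01)
fit(dark&ok&(u>312)&(u<335)&(v<240),'slot2');fit(dark&ok&(u>290)&(u<300)&(v<220),'slot1')
fit((h[...,1]<50)&(h[...,2]>150)&np.isfinite(X[...,0])&(u>205)&(u<228)&(v<104),'ledge')
# blank edges
m=models.outline_of('wrist','blank')[0]['mask'];P=X[m];P=P[np.isfinite(P[:,0])&(P[:,2]>.12)];
for c in [(.10,.13),(.13,.15),(.15,.175)]:
    q=P[(P[:,1]>c[0])&(P[:,1]<c[1])];print(c,np.percentile(q[:,0],[2,98]).round(4),np.median(q[:,2]).round(4))
for p in ([.027,.0805,.06],[.027,.0805,.026]): print(row(fb(p),Rs()))
```

```text
slot2 1177 [0.0935 0.125  0.0016] slope deg -0.31 x range [0.0897 0.097 ] 0.16882129600209744
slot1 143 [0.0637 0.1733 0.0015] slope deg -1.25 x range [0.0622 0.0647] 0.06647014652668706
ledge 352 [-0.0054  0.1918  0.0069] slope deg -0.05 x range [-0.0092 -0.0018] 0.03508857799647663
(0.1, 0.13) [0.0104 0.0464] 0.1511
(0.13, 0.15) [0.0102 0.0461] 0.1497
(0.15, 0.175) [0.0099 0.0461] 0.1425
(array([-0.0186, -0.0016,  0.0926]), array([-0.86,  0.68,  0.14]))
(array([-0.0182, -0.0011,  0.1266]), array([-0.86,  0.68,  0.14]))
```

```bash
python3 -m jog '[[0,-0.018,-0.0015,0.03,-0.9,0.7,0.1],[0,-0.018,-0.0015,0.07,-0.9,0.7,0.1],[0,-0.018,-0.0015,0.1,-0.9,0.7,0.1],[0,-0.018,-0.0015,0.118,-0.9,0.7,0.1],[0,-0.018,-0.0015,0.126,-0.9,0.7,0.1],[0,-0.018,-0.0015,0.126,-0.9,0.7,0.1],[0,-0.018,-0.0015,0.126,-0.9,0.7,0.1]]'
python3 - <<'E'
from see import *
s=bot.read_state();print(s['time_s'],tb(s['position']),np.array(s['force'])@bedR(YAW),row(fb([.027,.0805,.0225]),Rs()))
E
```

```text
time_s: 14.35
position: [0.5178, 0.0174, 0.1078]
tcp_rot: [[0.151, 0.89, 0.43], [0.988, -0.13, -0.079], [-0.014, 0.436, -0.9]]
force: [-1.7, 1.6, -0.7]
opening: 0.432
grasp_force: 29.9
14.35 [0.06915453 0.09140331 0.04988618] [-2.05298011  1.33677069  0.32836952] (array([-0.0104, -0.0401,  0.0305]), array([-4.12,  0.91,  0.03]))
```

```bash
python3 - <<'E'
from see import *
s=bot.read_state();print(np.round(s['joint_positions'],1),np.round(s['qvel'],2))
E
python3 -m jog '[[0,0,0,0,0,0,0]]';python3 - <<'E'
from see import *
s=bot.read_state();print(np.round(s['joint_positions'],1),np.round(s['qvel'],2),tb(s['position']))
E
```

```text
[-1.050e+01  3.160e+01  1.224e+02  2.470e+01  1.000e-01 -2.660e+01] [-6.000e-02 -1.300e-01 -1.800e-01  4.606e+01 -1.000e-02 -4.597e+01]
time_s: 14.48
position: [0.518, 0.0174, 0.1079]
tcp_rot: [[0.152, 0.89, 0.43], [0.988, -0.13, -0.079], [-0.014, 0.437, -0.899]]
force: [0.0, 0.9, 0.1]
opening: 0.432
grasp_force: 29.9
[-1.050e+01  3.160e+01  1.224e+02  2.440e+01  1.000e-01 -2.640e+01] [-0.15 -0.11 -0.11 -1.97 -0.1   1.58] [0.06944283 0.09139058 0.04990347]
```

J5 sits at its 0° limit, so this wrist configuration can't reach the low end of the slope square-on. The other configuration, with J4 near 180° and the tool turned half round, should reach it. I'll back off upwards, log joints at several poses, and fit the kinematics to plan the flip.

```bash
cat > lg.py <<'E'
from h import *
s=bot.read_state();d=dict(q=list(map(float,s['joint_positions'])),p=list(map(float,s['position'])),R=np.array(s['tcp_rot']).tolist())
open('log.jsonl','a').write(json.dumps(d)+'\n');print(s['time_s'],np.round(d['q'],1),np.round(d['p'],3))
E
python3 lg.py
python3 -m jog '[[0,0,0,-0.05,0,0,0],[0,0,0,-0.1,0,0,0],[0,0,0,-0.15,0,0,0],[0,0,0,-0.15,0,0,0],[0,0,0,-0.15,0,0,0]]' >/dev/null; python3 lg.py
python3 -m jog '[[0,0,0,-0.04,7,0,0],[0,0,0.0,-0.04,14,0,0],[0,0,0,-0.04,14,0,0],[0,0,0,-0.04,14,0,0]]' >/dev/null; python3 lg.py
python3 -m jog '[[0,0,0.06,-0.04,7,0,0],[0,0,0.1,-0.04,14,0,0],[0,0,0.1,-0.04,14,0,0],[0,0,0.1,-0.04,14,0,0]]' >/dev/null; python3 lg.py
python3 -m jog '[[0,0,-0.06,-0.04,0,10,0],[0,0,-0.1,-0.06,0,20,0],[0,0,-0.15,-0.06,0,20,0],[0,0,-0.15,-0.06,0,20,0],[0,0,-0.15,-0.06,0,20,0]]'; python3 lg.py
python3 - <<'E'
from h import *
from scipy.optimize import least_squares
L=[json.loads(l) for l in open('log.jsonl')]
L.append(dict(q=[65.46,30.224,82.088,0,67.689,-10.227],p=[.15446,.60559,.23355],R=[[-.969,.247,0],[.247,.969,0],[0,0,-1]]))
rz=lambda a:Rn.from_euler('z',a,degrees=True).as_matrix(); ry=lambda a:Rn.from_euler('y',a,degrees=True).as_matrix()
def fk(q,k):
    a1,d1,lat,L2,L3x,L3,L6,dz4,dz6,s4,s6=k
    A=rz(q[0]); E=A@np.array([a1,lat,d1])+A@ry(q[1])@[0,0,L2]
    F=A@ry(q[1]+q[2]); w=E+F@np.array([L3x,0,L3])
    R=F@rz(s4*q[3]+dz4)@ry(q[4])@rz(s6*q[5]+dz6)
    return w+R@[0,0,L6],R
best=None
for s4 in(1,-1):
  for s6 in (1,-1):
   for z6 in (0,90,180,-90):
    def res(k):
        k=list(k[:7])+[0,k[7],s4,s6];o=[]
        for d in L:
            p,R=fk(d['q'],k);o+=list((p-d['p'])*10)+list((R-np.array(d['R'])).ravel())
        return o
    r=least_squares(res,[0,.2,.1,.4,0,.4,.2,z6])
    if best is None or r.cost<best[0]: best=(r.cost,list(r.x[:7])+[0,r.x[7],s4,s6],r.fun)
print(best[0],np.round(best[1],4),abs(best[2]).max());json.dump([float(x) for x in best[1]],open('kin.json','w'))
E
```

```text
14.475 [-1.050e+01  3.160e+01  1.224e+02  2.440e+01  1.000e-01 -2.640e+01] [0.518 0.017 0.108]
15.1 [-10.5   9.5 122.5   0.   22.   -2. ] [0.454 0.029 0.243]
15.6 [-10.1   7.6 111.9  -0.7  48.8  -1.1] [0.435 0.032 0.277]
16.1 [-9.6 17.1 87.  -0.9 78.2 -0.7] [0.524 0.02  0.336]
time_s: 16.73
position: [0.3782, 0.0434, 0.4036]
tcp_rot: [[0.155, 0.988, 0.017], [0.932, -0.152, 0.329], [0.328, -0.035, -0.944]]
force: [0.3, -0.4, -1.2]
opening: 0.433
grasp_force: 29.9
16.725 [-25.3  -0.6 100.6  17.8  87.6 -18.1] [0.378 0.043 0.404]
4.886660405032706e-08 [ 0.      0.2742  0.111   0.588   0.1141  0.3917  0.2945  0.     89.9979
  1.      1.    ] 0.00018300972634871515
```

```bash
cat >> h.py <<'E'
from scipy.optimize import least_squares
try: KK=json.load(open('kin.json'))
except Exception: KK=None
_rz=lambda a:Rn.from_euler('z',a,degrees=True).as_matrix(); _ry=lambda a:Rn.from_euler('y',a,degrees=True).as_matrix()
def fk(q,k=None):
    a1,d1,lat,L2,L3x,L3,L6,dz4,dz6,s4,s6=k or KK
    A=_rz(q[0]); E=A@np.array([a1,lat,d1])+A@_ry(q[1])@[0,0,L2]
    F=A@_ry(q[1]+q[2]); w=E+F@np.array([L3x,0,L3]); R=F@_rz(q[3])@_ry(q[4])@_rz(q[5]+dz6)
    return w+R@[0,0,L6],R
LO=np.array([-176.69,-43.24,12.49,-82,0,-163.58]);HI=np.array([176.69,126.21,139.97,262,151.66,163.58])
def ik(p,R,q0):
    f=lambda q:np.r_[(fk(q)[0]-p)*5,(fk(q)[1]-R).ravel()]
    r=least_squares(f,np.clip(q0,LO+.01,HI-.01),bounds=(LO,HI),x_scale=30,xtol=1e-12,ftol=1e-12); return r.x,np.sqrt(2*r.cost)
E
python3 - <<'E'
from h import *
Rt=Rs();Rh=Rt@_rz(180)
for n,R in (('same',Rt),('half',Rh)):
  for b in ([.02,.08,.021],[.027,.08,.06],[.027,.09,.10],[.03,.1,.15],[.04,.1,.2]):
    for q0 in ([-11,30,125,150,15,-150],[-11,30,125,180,15,0],[-11,10,122,0,15,0],[-11,30,125,180,15,150]):
      q,e=ik(fb(b),R,q0)
      if e<1e-3: print(n,b,q.round(1))
E
```

```text
Traceback (most recent call last):
NameError: name '_rz' is not defined
```

Run:
```python
from h import *
from h import _rz
Rt=Rs();Rh=Rt@_rz(180)
for n,R in (('same',Rt),('half',Rh)):
  for b in ([.02,.08,.021],[.027,.08,.06],[.027,.09,.10],[.03,.1,.15],[.04,.1,.2]):
    for q0 in ([-11,30,125,150,15,-150],[-11,30,125,180,15,0],[-11,10,122,0,15,0],[-11,30,125,180,15,150]):
      q,e=ik(fb(b),R,q0)
      if e<1e-3: print(n,b,q.round(1))
```

```text
same [0.03, 0.1, 0.15] [ -10.5   19.2  133.1  153.7    2.4 -155.6]
same [0.03, 0.1, 0.15] [ -10.5   19.2  133.1  153.7    2.4 -155.6]
same [0.04, 0.1, 0.2] [-10.6   9.7 131.1   7.1   9.3  -9. ]
same [0.04, 0.1, 0.2] [-10.6   9.7 131.1   7.1   9.3  -9. ]
half [0.02, 0.08, 0.021] [-13.6  41.2 131.3 173.1  22.5   1.8]
half [0.02, 0.08, 0.021] [-13.6  41.2 131.3 173.1  22.5   1.8]
half [0.02, 0.08, 0.021] [-13.6  41.2 131.3 173.1  22.5   1.8]
half [0.02, 0.08, 0.021] [-13.6  41.2 131.3 173.1  22.5   1.8]
half [0.027, 0.08, 0.06] [-13.8  34.7 132.3 170.6  17.    4.2]
half [0.027, 0.08, 0.06] [-13.8  34.7 132.3 170.6  17.    4.2]
half [0.027, 0.08, 0.06] [-13.8  34.7 132.3 170.6  17.    4.2]
half [0.027, 0.08, 0.06] [-13.8  34.7 132.3 170.6  17.    4.2]
half [0.027, 0.09, 0.1] [-12.2  28.1 133.3 170.1  11.5   6.3]
half [0.027, 0.09, 0.1] [-12.2  28.1 133.3 170.1  11.5   6.3]
half [0.027, 0.09, 0.1] [-12.2  28.1 133.3 170.1  11.5   6.3]
half [0.027, 0.09, 0.1] [-12.2  28.1 133.3 170.1  11.5   6.3]
half [0.03, 0.1, 0.15] [-10.5  19.2 133.1 153.7   2.4  24.4]
half [0.03, 0.1, 0.15] [-10.5  19.2 133.1 153.7   2.4  24.4]
half [0.03, 0.1, 0.15] [-10.5  19.2 133.1 153.7   2.4  24.4]
half [0.03, 0.1, 0.15] [-10.5  19.2 133.1 153.7   2.4  24.4]
```

```bash
cat > plan.py <<'E'
from h import *
def rows(qs,start=None):
    s=bot.read_state();R0=np.array(s['tcp_rot']);p0=np.array(s['position'])
    if start is not None: p0,R0=fk(start)
    prev=R0
    for q in qs:
        p,R=fk(q); d=np.r_[(R0.T@(p-p0)).round(3),Rn.from_matrix(R0.T@R).as_rotvec(degrees=True).round(1)]
        st=np.degrees(Rn.from_matrix(prev.T@R).magnitude());prev=R
        print(','.join(f'{x:g}' for x in d),'  world',p.round(3),'step',st.__float__().__round__(1))
E
python3 - <<'E'
from plan import *
q=np.array(bot.read_state()['joint_positions']);a=np.array([-5,0,135,0,25,-3.])
print('A');rows([q+(a-q)*t for t in np.linspace(0.1,1,10)])
print('B');S=[a+np.array([0,0,0,j,0,j/172*8]) for j in np.linspace(0,172,19)[1:]];rows(S,a)
for x in S[::6]: print(x.round(1))
E
```

```text
A
-0.006,-0.002,0.026,-1.6,-2.7,0.4   world [0.376 0.047 0.377] step 3.2
-0.012,-0.006,0.05,-3.3,-5.3,0.5   world [0.371 0.05  0.353] step 3.1
-0.017,-0.011,0.073,-5.1,-7.9,0.2   world [0.366 0.053 0.33 ] step 3.1
-0.023,-0.017,0.093,-7.1,-10.2,-0.4   world [0.36  0.056 0.309] step 3.1
-0.027,-0.024,0.112,-9.1,-12.4,-1.3   world [0.352 0.059 0.29 ] step 3.1
-0.03,-0.032,0.129,-11.3,-14.4,-2.6   world [0.344 0.062 0.273] step 3.2
-0.032,-0.04,0.144,-13.5,-16,-4.1   world [0.336 0.067 0.259] step 3.2
-0.033,-0.05,0.157,-15.9,-17.3,-5.9   world [0.326 0.072 0.246] step 3.2
-0.033,-0.06,0.168,-18.3,-18.3,-8   world [0.316 0.078 0.236] step 3.3
-0.03,-0.072,0.178,-20.7,-18.9,-10.3   world [0.306 0.085 0.228] step 3.4
B
0.021,0.003,-0.001,-0.2,4,9.1   world [0.309 0.105 0.229] step 10.0
0.04,0.008,-0.003,-0.4,8.1,18.2   world [0.314 0.125 0.233] step 10.0
0.059,0.017,-0.006,-0.5,12.1,27.3   world [0.321 0.143 0.239] step 10.0
0.076,0.028,-0.011,-0.6,16.2,36.4   world [0.331 0.16  0.247] step 10.0
0.09,0.042,-0.017,-0.7,20.2,45.5   world [0.342 0.174 0.257] step 10.0
0.102,0.057,-0.024,-0.7
[... 343 characters left out ...]
148,-0.066,-0.4,45,99.9   world [0.427 0.195 0.339] step 10.0
0.105,0.166,-0.075,-0.3,49.2,108.9   world [0.44  0.186 0.353] step 10.0
0.094,0.181,-0.082,-0.1,53.5,117.9   world [0.451 0.175 0.365] step 10.0
0.08,0.195,-0.089,0.1,57.8,126.9   world [0.462 0.161 0.377] step 10.0
0.064,0.207,-0.095,0.4,62.1,135.9   world [0.47  0.145 0.386] step 10.0
0.045,0.216,-0.099,0.6,66.5,144.8   world [0.476 0.127 0.394] step 10.0
0.026,0.222,-0.103,1,71,153.7   world [0.48  0.107 0.4  ] step 10.0
0.006,0.225,-0.105,1.3,75.6,162.5   world [0.482 0.087 0.403] step 10.0
[ -5.    0.  135.    9.6  25.   -2.6]
[-5.00e+00  0.00e+00  1.35e+02  6.69e+01  2.50e+01  1.00e-01]
[ -5.    0.  135.  124.2  25.    2.8]
```

```bash
python3 -m jog '[[0,-0.012,-0.006,0.05,-3.3,-5.3,0.5],[0,-0.02,-0.014,0.083,-6,-9,0],[0,-0.027,-0.024,0.112,-9.1,-12.4,-1.3],[0,-0.031,-0.036,0.136,-12.4,-15.2,-3.3],[0,-0.033,-0.05,0.157,-15.9,-17.3,-5.9],[0,-0.03,-0.072,0.178,-20.7,-18.9,-10.3],[0,-0.03,-0.072,0.178,-20.7,-18.9,-10.3],[0,-0.03,-0.072,0.178,-20.7,-18.9,-10.3]]'; python3 lg.py
```

```text
time_s: 17.73
position: [0.3079, 0.0847, 0.2291]
tcp_rot: [[0.037, 0.939, 0.342], [0.999, -0.029, -0.029], [-0.018, 0.342, -0.939]]
force: [-0.1, -0.7, -2.0]
opening: 0.432
grasp_force: 29.9
17.725 [-5.000e+00 -0.000e+00  1.347e+02  1.000e-01  2.530e+01 -3.100e+00] [0.308 0.085 0.229]
```

Now the sweep (B), half first as a check.

```bash
python3 -m jog '[[0,0.021,0.003,-0.001,-0.2,4,9.1],[0,0.04,0.008,-0.003,-0.4,8.1,18.2],[0,0.059,0.017,-0.006,-0.5,12.1,27.3],[0,0.076,0.028,-0.011,-0.6,16.2,36.4],[0,0.09,0.042,-0.017,-0.7,20.2,45.5],[0,0.102,0.057,-0.024,-0.7,24.3,54.6],[0,0.111,0.074,-0.032,-0.7,28.4,63.7],[0,0.116,0.093,-0.04,-0.7,32.5,72.7],[0,0.118,0.111,-0.049,-0.6,36.6,81.8],[0,0.117,0.13,-0.058,-0.6,40.8,90.9],[0,0.117,0.13,-0.058,-0.6,40.8,90.9]]'; python3 lg.py
python3 - <<'E'
from plan import *
q=np.array(bot.read_state()['joint_positions']);b=np.array([-5,0,135,172,25,5.])
t,e=ik(fb([.03,.1,.13]),Rs()@Rn.from_euler('z',180,degrees=True).as_matrix(),[-11,22,133,165,7,10]);print(t.round(1),e)
rows([q+(b-q)*t for t in np.linspace(0,1,10)[1:]]);print()
rows([b+(t-b)*k for k in np.linspace(0,1,8)[1:]],b)
E
```

```text
time_s: 19.1
position: [0.4157, 0.1985, 0.3268]
tcp_rot: [[0.694, 0.14, 0.706], [-0.181, -0.916, 0.359], [0.697, -0.376, -0.61]]
force: [0.2, 0.9, -1.2]
opening: 0.434
grasp_force: 29.9
19.1 [-5.100e+00 -1.000e-01  1.346e+02  9.470e+01  2.490e+01  2.300e+00] [0.416 0.199 0.327]
[-10.4  22.7 132.9 169.5   5.7   8.6] 2.342302257929123e-14
0.018,0,-0.001,0.2,3.6,8.1   world [0.428 0.195 0.339] step 8.9
0.036,0.003,-0.002,0.3,7.1,16.2   world [0.439 0.188 0.352] step 8.9
0.052,0.009,-0.005,0.5,10.7,24.3   world [0.45  0.179 0.363] step 8.9
0.068,0.017,-0.009,0.7,14.2,32.4   world [0.459 0.168 0.374] step 8.9
0.083,0.027,-0.014,0.9,17.8,40.5   world [0.467 0.154 0.383] step 8.9
0.095,0.039,-0.019,1.1,21.4,48.6   world [0.473 0.139 0.39 ] step 8.9
0.105,0.052,-0.026,1.3,25,56.7   world [0.478 0.123 0.396] step 8.9
0.113,0.067,-0.033,1.5,28.6,64.8   world [0.481 0.105 0.401] step 8.9
0.119,0.083,-0.04,1.8,32.3,72.9   world [0.482 0.087 0.403] step 8.9

0.007,0.034,0.017,-5.7,0.7,0.7   world [0.486 0.079 0.365] step 5.8
0.014,0.068,0.031,-11.4,1.4,1.4   world [0.487 0.071 0.328] step 5.8
0.021,0.104,0.042,-17.1,2.1,2.1   world [0.484 0.063 0.292] step 5.8
0.028,0.139,0.049,-22.8,2.9,2.9   world [0.479 0.056 0.256] step 5.8
0.035,0.174,0.053,-28.5,3.6,3.8   world [0.471 0.049 0.222] step 5.8
0.041,0.209,0.054,-34.2,4.3,4.6   world [0.46  0.042 0.189] step 5.8
0.047,0.243,0.052,-39.8,5,5.5   world [0.446 0.037 0.158] step 5.8
```

```bash
python3 -m jog '[[0,0.018,0,-0.001,0.2,3.6,8.1],[0,0.036,0.003,-0.002,0.3,7.1,16.2],[0,0.052,0.009,-0.005,0.5,10.7,24.3],[0,0.068,0.017,-0.009,0.7,14.2,32.4],[0,0.083,0.027,-0.014,0.9,17.8,40.5],[0,0.095,0.039,-0.019,1.1,21.4,48.6],[0,0.105,0.052,-0.026,1.3,25,56.7],[0,0.113,0.067,-0.033,1.5,28.6,64.8],[0,0.119,0.083,-0.04,1.8,32.3,72.9],[0,0.119,0.083,-0.04,1.8,32.3,72.9],[0,0.119,0.083,-0.04,1.8,32.3,72.9]]'; python3 lg.py
python3 - <<'E'
from plan import *
q=np.array(bot.read_state()['joint_positions'])
t,e=ik(fb([.03,.1,.09]),Rs()@Rn.from_euler('z',180,degrees=True).as_matrix(),[-11,22,133,165,7,10]);print(t.round(1),e)
S=[q+(t-q)*k for k in np.linspace(0,1,9)[1:]];rows(S)
print(np.array([tb(fk(s)[0]) for s in S]).round(3))
E
```

```text
time_s: 20.48
position: [0.4798, 0.0876, 0.4012]
tcp_rot: [[-0.016, -0.348, 0.937], [-1.0, -0.01, -0.021], [0.017, -0.937, -0.348]]
force: [0.2, 0.9, -1.0]
opening: 0.434
grasp_force: 29.9
20.475 [ -4.9   0.  135.2 171.9  25.1   5. ] [0.48  0.088 0.401]
[-10.2  29.6 132.1 175.2  11.7   3. ] 6.084040613879729e-13
0.007,0.03,0.02,-5,0.8,0.6   world [0.488 0.079 0.366] step 5.1
0.015,0.062,0.037,-9.9,1.5,1.2   world [0.493 0.071 0.33 ] step 5.1
0.022,0.095,0.052,-14.9,2.3,1.8   world [0.495 0.064 0.295] step 5.0
0.028,0.128,0.064,-19.8,2.9,2.5   world [0.494 0.057 0.259] step 5.0
0.035,0.162,0.073,-24.8,3.5,3.2   world [0.491 0.05  0.224] step 5.0
0.04,0.197,0.08,-29.7,4.1,4   world [0.485 0.044 0.19 ] step 5.0
0.045,0.232,0.083,-34.7,4.6,4.8   world [0.477 0.038 0.156] step 5.0
0.049,0.266,0.085,-39.6,5.1,5.6   world [0.466 0.034 0.123] step 5.0
[[0.165 0.148 0.293]
 [0.152 0.141 0.259]
 [0.137 0.134 0.226]
 [0.12  0.127 0.195]
 [0.1   0.12  0.166]
 [0.079 0.113 0.139]
 [0.055 0.106 0.113]
 [0.03  0.1   0.09 ]]
```

```bash
python3 -m jog '[[0,0.007,0.03,0.02,-5,0.8,0.6],[0,0.015,0.062,0.037,-9.9,1.5,1.2],[0,0.022,0.095,0.052,-14.9,2.3,1.8],[0,0.028,0.128,0.064,-19.8,2.9,2.5],[0,0.035,0.162,0.073,-24.8,3.5,3.2],[0,0.04,0.197,0.08,-29.7,4.1,4],[0,0.045,0.232,0.083,-34.7,4.6,4.8],[0,0.049,0.266,0.085,-39.6,5.1,5.6],[0,0.049,0.266,0.085,-39.6,5.1,5.6],[0,0.049,0.266,0.085,-39.6,5.1,5.6]]'; python3 lg.py
python3 - <<'E'
from see import *
from meas import *
RH=Rs()@Rn.from_euler('z',180,degrees=True).as_matrix()
s=bot.read_state();tp=tb(s['position'])
see('wrist',[]);see('wrist',['stop_face','stop_pointer','blank'],'w7');X,h=meas('w7')
for r in models.outline_of('wrist','blank')[:2]:
    P=X[r['mask']];P=P[np.isfinite(P[:,0])];P=P[(abs(P-tp)<[.05,.15,.05]).all(1)]
    if len(P)>50: print(r['p'],len(P),np.percentile(P,[1,50,99],axis=0).round(4))
s=bot.read_state();print(s['time_s'],tb(s['position']).round(4))
for b in ([.027,.0805,.04],[.027,.0805,.025]): print(row(fb(b),RH))
E
```

```text
time_s: 21.72
position: [0.4665, 0.0347, 0.1237]
tcp_rot: [[-0.145, -0.855, 0.498], [-0.989, 0.127, -0.071], [-0.002, -0.503, -0.864]]
force: [0.3, 0.1, -1.8]
opening: 0.431
grasp_force: 29.9
21.725 [-10.1  29.5 132.1 175.   11.8   3.4] [0.466 0.035 0.124]
wrist stop_face 0.77 [ 0.4914 -0.0767  0.043 ] bed [ 0.0259 -0.0055  0.    ] [257.  60.]
wrist stop_pointer 0.65 [ 0.5877 -0.1041  0.1104] bed [ 0.1456 -0.0187  0.0088] [87. 40.]
wrist blank 0.7 [0.4733 0.0379 0.1152] bed [0.0322 0.1053 0.0798] [248. 247.]
ptr 423 bed [ 0.1274 -0.0146  0.0122] y ext [-0.0176 -0.0123] px 111.8 45.5
red 627 bed [ 0.1623 -0.0141  0.0125] y ext [-0.0188 -0.0096] px 58.5 47.1
ptr-red y -0.0005
0.76 11870 [[0.0107 0.0311 0.0556]
 [0.0291 0.0793 0.0822]
 [0.0473 0.1475 0.1042]]
0.71 2779 [[ 0.0683 -0.0316  0.041 ]
 [ 0.0734 -0.0057  0.0537]
 [ 0.0808  0.0241  0.0556]]
22.025 [0.0306 0.1011 0.0907]
(array([0.0207, 0.0037, 0.0506]), array([-0.15,  0.09, -0.15]))
(array([0.0208, 0.0037, 0.0656]), array([-0.15,  0.09, -0.15]))
```

View pics/w7.png

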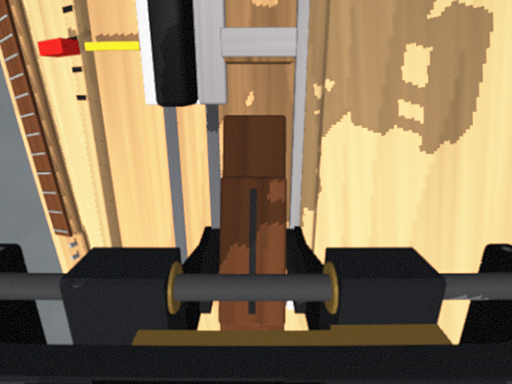

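The wrist view shows the blank held groove up, with its near end at (253,116). The cork edge of the fence is at (258,62), straight ahead of it, and the pointer and red tab are level at row 46. Next, the gap between end and cork.

Run:
```python
from h import *
W=np.load('pics/w7.npy');X=(W-B0)@bedR(YAW)
for v in list(range(54,72,2))+list(range(108,126,2))+[170,176,182]: print(v,X[v,255].round(4),cv2.imread('pics/w7.png')[v,255])
c=X[120:170,210:300];print([ (np.nanmin(c[i][c[i][:,2]>.05][:,0]).round(4),np.nanmax(c[i][c[i][:,2]>.05][:,0]).round(4)) for i in (0,20,45)])
```

```text
54 [ 0.0278 -0.0072  0.0243] [186 185 188]
56 [ 0.0278 -0.0059  0.0246] [128 139 159]
58 [ 0.0278 -0.0048  0.0232] [ 73 121 166]
60 [ 0.0278 -0.0035  0.0236] [ 81 123 170]
62 [ 0.0277 -0.003   0.0152] [44 73 95]
64 [ 0.0277 -0.0028  0.002 ] [ 64  99 133]
66 [ 0.0277 -0.0014  0.0025] [ 79 119 161]
68 [ 0.0277 -0.0001  0.0016] [ 80 120 160]
70 [0.0277 0.0013 0.0015] [ 79 120 159]
108 [0.0277 0.0285 0.0017] [ 82 124 165]
110 [0.0277 0.0301 0.001 ] [ 84 120 161]
112 [0.0277 0.0315 0.0014] [ 81 125 167]
114 [0.0277 0.0331 0.0001] [ 83 120 158]
116 [0.0279 0.0306 0.0555] [31 44 77]
118 [0.0279 0.0317 0.0561] [36 55 89]
120 [0.0279 0.0329 0.0551] [31 53 86]
122 [0.0279 0.034  0.056 ] [32 53 86]
124 [0.0279 0.0351 0.0571] [34 55 85]
170 [0.0279 0.061  0.0667] [33 53 88]
176 [0.0279 0.064  0.0692] [22 47 75]
182 [0.028  0.0654 0.0769] [32 51 86]
[(np.float64(0.01), np.float64(0.0473)), (np.float64(0.01), np.float64(0.0472)), (np.float64(0.0101), np.float64(0.047))]
```

Depth along the blank shows it pivoted about 20° in the pads during the sweep, with the stop end dipping. I'll lower it gently clear of the stop, so the bed pushes it back level, then look again.

Run:
```python
from h import *
RH=Rs()@Rn.from_euler('z',180,degrees=True).as_matrix()
for b in ([.030,.110,.05],[.030,.11,.0225]): print(row(fb(b),RH))
```

```text
(array([-0.0088,  0.0008,  0.0407]), array([-0.15,  0.09, -0.15]))
(array([-0.0087,  0.0008,  0.0682]), array([-0.15,  0.09, -0.15]))
```

```bash
python3 -m jog '[[0,-0.009,0.001,0.02,0,0,0],[0,-0.009,0.001,0.036,0,0,0],[0,-0.009,0.001,0.042,0,0,0],[0,-0.009,0.001,0.046,0,0,0],[0,-0.009,0.001,0.05,0,0,0],[0,-0.009,0.001,0.054,0,0,0]]'
python3 -m jog '[[0,0,0,0.004,0,0,0],[0,0,0,0.008,0,0,0],[0,0,0,0.011,0,0,0]]'
python3 - <<'E'
from h import *
s=bot.read_state();print(s['time_s'],tb(s['position']).round(4),(np.array(s['force'])@bedR(YAW)).round(1))
im,d=viewer.capture('wrist');X=(cloud('wrist',d)-B0)@bedR(YAW);cv2.imwrite('pics/w8.png',im)
for v in range(90,200,8): print(v,X[v,255].round(4),im[v,255])
E
```

```text
time_s: 22.78
position: [0.4927, 0.04, 0.076]
tcp_rot: [[-0.146, -0.856, 0.496], [-0.989, 0.128, -0.071], [-0.003, -0.501, -0.866]]
force: [-1.3, 1.0, 2.4]
opening: 0.432
grasp_force: 30.0
time_s: 23.15
position: [0.4988, 0.039, 0.0661]
tcp_rot: [[-0.146, -0.856, 0.496], [-0.989, 0.128, -0.071], [-0.003, -0.501, -0.865]]
force: [-2.1, 1.7, 2.4]
opening: 0.43
grasp_force: 30.0
23.15 [0.0293 0.1101 0.0248] [-0.8  1.4  3.2]
90 [0.0262 0.0246 0.0017] [ 84 125 167]
98 [0.0262 0.0288 0.0009] [ 87 127 172]
106 [0.0262 0.0326 0.0126] [34 56 84]
114 [0.0263 0.0365 0.0146] [34 55 88]
122 [0.0263 0.0407 0.0125] [35 57 92]
130 [0.0263 0.0447 0.0141] [36 57 93]
138 [0.0263 0.049  0.0137] [33 56 90]
146 [0.0263 0.0533 0.0131] [32 51 86]
154 [0.0263 0.0577 0.0133] [28 47 88]
162 [0.0263 0.062  0.0137] [36 57 92]
170 [0.0263 0.0662 0.0146] [41 60 93]
178 [0.0263 0.0701 0.0172] [29 38 55]
186 [0.0263 0.0731 0.0221] [25 46 79]
194 [0.0264 0.0772 0.0231] [23 26 32]
```

```bash
python3 -m jog '[[0,0,0,0.001,0,0,0],[0,0,0,0.002,0,0,0],[0,0,0,0.003,0,0,0],[0,0,0,0.003,0,0,0]]'
python3 -m jog '[[0,0,0,-0.002,0,0,0],[0,0.01,0.003,-0.002,0,0,0],[0,0.02,0.006,-0.002,0,0,0],[0,0.026,0.007,-0.002,0,0,0],[0,0.026,0.007,-0.002,0,0,0],[0,0.026,0.007,-0.002,0,0,0]]'
python3 - <<'E'
from see import *
from meas import *
s=bot.read_state();print(s['time_s'],tb(s['position']).round(4),(np.array(s['force'])@bedR(YAW)).round(1))
see('wrist',[],'w9');X,h=meas('w9');im=cv2.imread('pics/w9.png')
for v in range(70,180,4): print(v,X[v,255].round(4),im[v,255])
cv2.imwrite('pics/v9.png',cv2.resize(im[0:240,150:350],None,fx=2.5,fy=2.5))
E
```

```text
time_s: 23.7
position: [0.5, 0.0388, 0.0637]
tcp_rot: [[-0.147, -0.856, 0.496], [-0.989, 0.128, -0.071], [-0.003, -0.501, -0.866]]
force: [-1.1, 1.3, 1.4]
opening: 0.434
grasp_force: 30.0
time_s: 24.45
position: [0.4895, 0.0142, 0.0619]
tcp_rot: [[-0.146, -0.856, 0.496], [-0.989, 0.128, -0.071], [-0.003, -0.501, -0.865]]
force: [-0.1, 0.2, -0.7]
opening: 0.432
grasp_force: 30.0
24.45 [0.0224 0.0841 0.024 ] [-0.5  0.1 -0.5]
ptr 767 bed [ 0.1278 -0.0145  0.012 ] y ext [-0.0169 -0.0122] px 40.7 64.0
70 [ 0.0194 -0.0099  0.0247] [188 186 191]
74 [ 0.0194 -0.0082  0.0235] [186 186 187]
78 [ 0.0194 -0.0064  0.0236] [166 167 167]
82 [ 0.0194 -0.0047  0.0232] [ 68 109 150]
86 [ 0.0194 -0.0028  0.0246] [ 60 100 134]
90 [ 0.0193 -0.0012  0.0017] [ 83 123 163]
94 [0.0193 0.0009 0.0013] [ 83 121 161]
98 [0.0193 0.003  0.0012] [ 77 118 157]
102 [0.0193 0.0051 0.0011] [ 84 123 160]
106 [0.0193 0.0068 0.0124] [28 45 75]
110 [0.0193 0.0087 0.0153] [34 57 89]
114 [0.0193 0.0108 0.0136] [35 53 90]
118 [0.0193 0.0128 0.014 ] [32 51 89]
122 [0.0193 0.0149 0.0133] [30 52 87]
126 [0.0193 0.0168 0.0147] [39 58 91]
130 [0.0193 0.0188 0.0151] [36 56 91]
134 [0.0193 0.021  0.0143] [29 52 89]
138 [0.0193 0.0231 0.0139] [33 52 91]
142 [0.0193 0.0252 0.0142] [35 57 91]
146 [0.0193 0.0272 0.015 ] [30 53 90]
150 [0.0193 0.0294 0.0144] [33 53 87]
154 [0.0193 0.0317 0.0139] [33 52 89]
158 [0.0193 0.0339 0.0139] [34 55 89]
162 [0.0194 0.0356 0.016 ] [36 59 90]
166 [0.0194 0.0379 0.0158] [31 55 89]
170 [0.0194 0.0405 0.0142] [34 55 89]
174 [0.0194 0.0427 0.0142] [36 56 90]
178 [0.0194 0.044  0.0178] [18 31 55]
```

View pics/v9.png

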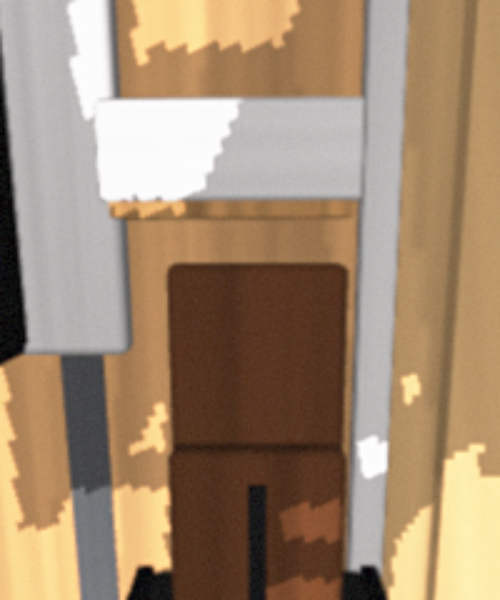

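The crop shows the blank flat and square, with its end at (258,265). That is about 8 mm short of the cork edge (230,217) and about 2.5 mm from the ledge. I'll close those gaps, lower it and release.

```bash
python3 -m jog '[[0,0.004,0.001,0,0,0,0],[0,0.0065,0.0018,0,0,0,0],[0,0.0065,0.0018,0.001,0,0,0],[0,0.0065,0.0018,0.002,0,0,0],[0,0.0065,0.0018,0.003,0,0,0],[0,0.0065,0.0018,0.003,0,0,0]]'
python3 -m jog '[[0.6,0,0,0,0,0,0],[0.6,0,0,0,0,0,0],[0.6,0,0,0,0,0,0],[0.6,0,0,0,0,0,0],[0.6,0,0,-0.02,0,0,0],[0.6,0,0,-0.05,0,0,0],[0.6,-0.01,0,-0.07,0,0,0],[0.6,-0.01,0,-0.07,0,0,0],[0.6,-0.01,0,-0.07,0,0,0]]'
python3 - <<'E'
from see import *
from meas import *
see('wrist',[]);see('wrist',['stop_face','blank'],'w10');X,h=meas('w10');im=cv2.imread('pics/w10.png')
s=bot.read_state();print(s['time_s'],tb(s['position']).round(4))
m=models.outline_of('wrist','blank')[0]['mask'];P=X[m];P=P[np.isfinite(P[:,0])&(P[:,2]>.006)&(P[:,2]<.03)]
print(np.percentile(P,[.5,50,99.5],axis=0).round(4),cv2.minAreaRect(P[:,:2].astype(np.float32)))
W=np.median
for lo,hi in((0,.03),(.045,.08),(.08,.11)):
    q=P[(P[:,1]>lo)&(P[:,1]<hi)]; print(lo,W(q[:,2]).round(4) if len(q) else None)
u=int(px('wrist',fb([.019,.0,.012]))[0][0])
for v in range(20,110,3): print(v,X[v,u].round(4),im[v,u])
cv2.imwrite('pics/v10.png',im)
E
```

```text
time_s: 25.25
position: [0.4879, 0.008, 0.0583]
tcp_rot: [[-0.146, -0.856, 0.495], [-0.989, 0.128, -0.071], [-0.003, -0.5, -0.866]]
force: [-1.6, 1.9, 1.5]
opening: 0.432
grasp_force: 30.0
time_s: 26.38
position: [0.4556, 0.0224, 0.1188]
tcp_rot: [[-0.146, -0.856, 0.497], [-0.989, 0.128, -0.071], [-0.003, -0.502, -0.865]]
force: [-0.1, 0.7, -0.3]
opening: 0.597
grasp_force: 0.0
wrist stop_face 0.68 [ 0.4918 -0.0754  0.0425] bed [ 0.0259 -0.0042 -0.0005] [243.  82.]
wrist blank 0.96 [0.493  0.0111 0.0477] bed [0.0187 0.0816 0.0097] [252. 195.]
ptr 383 bed [ 0.128  -0.0148  0.0119] y ext [-0.017  -0.0125] px 98.5 67.2
red 558 bed [ 0.1616 -0.0145  0.0124] y ext [-0.019  -0.0101] px 46.9 68.3
ptr-red y -0.0003
26.575 [0.0202 0.0872 0.0903]
[[-1.500e-03  1.000e-04  1.120e-02]
 [ 1.700e-02  6.330e-02  2.000e-02]
 [ 3.580e-02  1.513e-01  2.250e-02]] ((0.016738731414079666, 0.07642103731632233), (0.03886699676513672, 0.15291015803813934), 0.10511832684278488)
0 0.0128
0.045 0.021
0.08 0.021
20 [ 0.0195 -0.0459  0.0018] [ 68 103 139]
23 [ 0.0195 -0.0442  0.0004] [ 69 105 140]
26 [ 0.0196 -0.
[... 449 characters left out ...]
172 173]
59 [ 0.0196 -0.0183  0.0219] [167 168 171]
62 [ 0.0196 -0.0163  0.0235] [166 167 170]
65 [ 0.0196 -0.0144  0.0234] [170 169 172]
68 [ 0.0196 -0.0126  0.0232] [171 172 174]
71 [ 0.0196 -0.0107  0.0226] [167 165 171]
74 [ 0.0196 -0.0088  0.0227] [164 163 167]
77 [ 0.0196 -0.0069  0.0232] [155 156 156]
80 [ 0.0196 -0.005   0.0235] [ 61  97 134]
83 [ 0.0196 -0.003   0.0237] [ 56  85 116]
86 [ 0.0198 -0.0015  0.0003] [ 71 107 144]
89 [0.0197 0.0008 0.0127] [26 43 70]
92 [0.0197 0.0028 0.0131] [28 49 79]
95 [0.0197 0.0049 0.0123] [33 48 78]
98 [0.0197 0.007  0.0119] [32 48 77]
101 [0.0197 0.009  0.0127] [29 46 77]
104 [0.0198 0.0112 0.0105] [28 43 77]
107 [0.0198 0.0132 0.0127] [32 48 79]
```

View pics/v10.png

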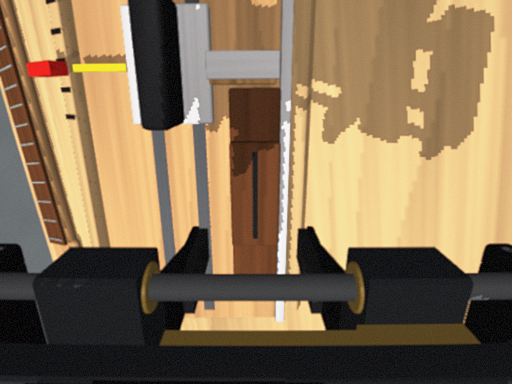

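The blank sits flat against the ledge with about 2.5 mm between its end (255,88) and the cork (243,82), inside tolerance. The pointer (100,67) and red tab (47,68) are level, and the gripper is clear.

```bash
python3 -c "
from rig import workorder
print(workorder.hand_in())"
```

```text
the job is handed in; nothing more can be done
None
```

The job is handed in, with no verdict returned: by my last measurement the pointer is within about 1 mm of the red marker, and the blank lies groove up and flat against the ledge, its end about 2.5 mm from the cork face (5 mm allowed).

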